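# Tally one access, then hold the sprung case lid open at 60 degrees

## Task

Record an access to the reference fittings: swing the red-knobbed lever of the tally counter all the way to the right, to its stop, and let it spring back by itself. Then lift the blue-framed sprung lid of the fittings case by its handle to 60 degrees, so that its red pointers stand in the green bands of the angle scales, and finish while still holding it there, because it falls shut when let go. Leave the other things where they are.

Things in the scene. Friction and masses are not known exactly. Their poses are not given: they have to be found in the camera images.
- case: Grey open-topped case 150 x 200 x 60 mm (its x, y, z), fixed to the worktop, five fittings fixed inside; origin at the centre of its underside, z up, front with the handle towards its -x. The lid, hinged along the far (+x) top edge, is a blue frame with a clear pane, 150 x 200 x 12 mm, mid-thickness 66 mm above the worktop when shut. Red pointers on its two sides show the angle.
- case_lid (a joint): Opening angle of the lid in rad: 0 shut, 1.047 is the wanted 60 degrees, 1.6 its end stop. Spring and weight (0.3 kg nominal) close it at every angle, with about 2 to 4 N at the handle; it falls shut when let go.
- lid_handle (a point): Centre of the lid's bow handle: black round bar 12 mm thick, 118 mm long, parallel to the hinge (along case y), on posts 65 mm to either side, 50 mm before the lid's front edge (44 mm free between bar and lid). Nothing under it but the worktop. 66 mm above the worktop when shut, 239 mm at 60 degrees. Site axes turn with the lid (y along the bar).
- lid_hinge (a point): Point on the hinge axis at mid-width, 75 mm in the case's +x from its centre and 66 mm above the worktop; axes those of the case. At angle a the handle's centre is at (-200 cos a, 0, 200 sin a) mm from here.
- counter: Bench tally counter: dark base plate 100 x 90 mm, green body 51 mm high, four blank white drum windows on its front (-x); fixed; origin at the centre of its underside, z up. Fixed room furniture to keep clear of: left of the robot (x below 0.4, y above 0.35 m) a calibrator with raised screen, under 0.45 m high; a wooden stand with instruments at x above 0.4, y below -0.28 m.
- tally_lever (a joint): Angle of the counter's sprung lever in rad: 0 at rest, 1.0 at its stop. The lever is horizontal and turns about an upright pivot, counter-clockwise seen from above as the value grows. Its spring returns it when let go. About 0.6 N at the knob starts it, 1.5 N holds it at the stop.
- lever_pivot (a point): Point on the lever's upright pivot axis, 85 mm above the worktop, over the counter's centre; axes those of the counter. At lever value q the knob is at (-65 cos(0.5 - q), 65 sin(0.5 - q), 0) mm from here: at rest it points 0.5 rad to the counter's +y side of straight ahead (-x), at the stop 0.5 rad to the -y side.
- lever_knob (a point): Middle of the red upright cylindrical knob at the lever's end, 16 mm in diameter and 34 mm high, 85 mm above the worktop (from 67 to 101 mm), 65 mm from the pivot axis; the bar below it lies at 57 to 65 mm.
- washer_tin: Bystander: round tin with green lid, 69 mm in diameter, 24 mm high; origin at the centre of its underside.
- ptfe_reel: Bystander: blue and white reel of tape, 50 mm in diameter, 17 mm high; origin at the centre of its underside.
- weight_100: Bystander: light grey cylindrical weight with a button top, 26 mm in diameter, 43 mm high; origin at the centre of its underside.
- scale_60 (a point): Middle (60 degrees) of the green band, 53 to 67 degrees, of the white angle-scale arc on the case's -y side; the arc has radius 85 mm about the hinge, 112 mm from the case's middle, and reaches 151 mm above the worktop. An equal one stands on the +y side. Both are fixed to the case.

How it is judged:
By the outcome, as a careful person would: the job done as asked, in the order asked, and still so for the second after the job is handed in, while the arm keeps its last pose, push and grip.
It also fails if it takes over 59 s, if anything falls off the work surface, if the arm or the gripper's body presses on something with over 40 N, if the wrist force passes 120 N, or if a joint passes its speed limit or range.

## Robot

A 7-joint arm with a two-finger parallel gripper is mounted at the origin on the work surface; the furniture and walls round the work are solid. World frame = base frame: x ahead of the robot, y to its left, z up, the work surface at z = 0. Lengths are in m, angles in rad, forces in N, time in s.
With the tool pointing down it reaches from about 0.4 to 0.9 m from the base axis. Payload 5.6 kg.
Tool frame: the origin (TCP) lies at the centre of the arm's flange, where the gripper is bolted on; the fingertips stand 190 mm ahead of it and the grasp point (between the pads) lies 171 mm ahead of it; x points along the fingers, z is the direction in which the jaws open and shut, and the axes are right-handed (so a half turn about x gives the same grasp; the last joint's range is limited). The gripper opens to 92 mm and grips with 3 to 60 N. Pads are 20 mm wide; open, the fingers measure 128 mm over their backs; the gripper's body (75 mm by 189 mm) begins 69 mm behind the grasp point.
Start: joints at [-1.256, 0.468, -0.012, 1.603, 0.006, 1.071, -0.056], TCP at [0.228, 0.609, 0.405] pointing down, gripper open.
Joint ranges: [-2.53, 2.53], [-0.31, 2.02], [-1.57, 1.55], [0.28, 2.44], [-1.29, 4.43], [0.15, 1.84], [-2.92, 2.92]. Speed limits (rad/s): [2.57, 2.57, 3.14, 3.14, 3.14, 3.14, 3.14].

## Interface

Orientations are given as a rotation vector (axis times angle).
In Python, from station import bot gives the robot as it stands.
- The arm moves only by the shell command python3 -m pendant 'ROWS' [OPENING] [FORCE]. ROWS is JSON, one flat list of numbers, 4 for each row, row after row: the shift along the tool's x, y, z in m, then the turn about the tool's x in degrees. In form: [dx, dy, dz, turn, dx, dy, dz, turn, ...]. A call has exactly 5 rows; each row shifts and turns the pose as measured when the row begins, along the tool's axes as they then stand; what a row does not reach is not made up. A row lasts 1/8 s, in which the tool goes at most 62.5 mm and 10.7 degrees, less where a joint would pass 70% of its speed; a pose out of reach is approached as far as the arm can. A call is refused whole if a number of a shift passes 0.0625 or a number of a turn 10.7, either way. A call with a gripper value outside its range is refused whole. OPENING is the opening, from 0 (shut) to 1 (fully open), set as the call begins (- or left out, the last holds). The fingers move at their own pace and stop on an object; FORCE is the grip in N (left out, the last holds). Time passes only in rows, so rows that do not move let the fingers close, or fill a call up. It gives the time, the measured TCP pose, the force and the opening at its end, in the units of the state.
- bot.sense(): the state, without advancing time (a new reading comes with each control period).
- bot.snapshot(name): name is "scene" or "top" or "wrist"; returns the picture (400x640x3 uint8, red, green, blue); there is no depth.
- bot.camera_params(name): a dict with "intrinsics" (3x3 intrinsics, pixels), "view" (4x4, takes a point from world to camera coordinates); the wrist camera has in their place "hand_eye" (4x4, takes a point from camera to tool coordinates, whose origin is the TCP and whose axes are the tool frame's). Camera axes: x right, y down, z forward; pixel columns grow to the right and rows downward; lengths in m; the calibration is good to about 2 mm. A picture is of the moment at which its call begins: read the wrist's pose just before it. camera_params takes no time and is no camera call.
- bot.close_job(): hands the job in, once; it reports no verdict.
The state is a dict: "clock": time; "q": joint angles; "qd": joint speeds; "joint_efforts": joint torques, N m; "ee_pos": TCP position; "orientation": TCP orientation; "ft_force": force on the tool from outside, world axes, zero at the start; "torque": the same for the moment, N m; "opening": finger opening in m.
Only numpy, scipy, OpenCV 4.12 (cv2) and the standard library are available. Lean on these libraries where they do the work, as an engineer would, in place of code of your own. Each camera call takes 0.05 s, during which the arm holds its last target.

## Working session

There is one attempt and no reset: what is moved stays moved. The work goes in short steps, Python scripts to look and compute and a shell command to move; the robot and the scene stay as the last step left them, time stands still between calls to the robot, and variables do not carry over. Pictures are saved under pics/ and viewed, and the job is handed in when it is done.

```bash
ls; mkdir -p pics
python3 - <<'E'
from station import bot
import cv2,numpy as np
s=bot.sense();print(s)
for n in ["scene","top"]:
    im=bot.snapshot(n);cv2.imwrite(f"pics/{n}0.png",im[:,:,::-1])
    p=bot.camera_params(n);print(n,p)
print(bot.camera_params("wrist"))
E
```

```text
pics
{'clock': 0.0, 'q': array([-1.25600757,  0.46836991, -0.01157217,  1.60359915,  0.00601478,
        1.07137587, -0.05631094]), 'qd': array([-4.41348678e-04,  6.24482078e-05, -9.99392657e-04, -1.66954869e-04,
        6.72975954e-04,  1.43850794e-03, -5.83227607e-04]), 'joint_efforts': array([ 6.27498357e-04, -5.20564234e+01, -1.25261029e-02, -2.43747211e+01,
       -5.68050763e-02,  1.72212627e-02,  1.48899830e-04]), 'ee_pos': array([0.2276097 , 0.60859195, 0.40375489]), 'orientation': array([-0.94274268,  1.35887653,  0.94092934]), 'ft_force': array([-0.08176607, -0.30318408, -0.48843752]), 'torque': array([ 0.00810619, -0.01197035,  0.01912022]), 'opening': 0.09235212467063836}
scene {'intrinsics': array([[443.22970751,   0.        , 319.15970762],
       [  0.        , 443.22970751, 203.47745363],
       [  0.        ,   0.        ,   1.        ]]), 'view': array([[ 0.53423389, -0.84514377, -0.01805954, -0.17774099],
       [-0.67633668, -0.41451614, -0.60888838,  0.51931224],
       [ 0.50711226,  0.33750314, -0.79305031,  0.78792976],
       [ 0.        ,  0.        ,  0.   
[... 274 characters left out ...]
-0.98795291, -0.0042896 , -0.15469531,  0.61152852],
       [ 0.15474489, -0.01608393, -0.98782353,  1.14537564],
       [ 0.        ,  0.        ,  0.        ,  1.        ]])}
{'intrinsics': array([[314.73445808,   0.        , 320.6978762 ],
       [  0.        , 314.73445808, 198.17215049],
       [  0.        ,   0.        ,   1.        ]]), 'hand_eye': array([[ 6.07659268e-04, -2.40738808e-01,  9.70589747e-01,
         2.01332086e-02],
       [-1.20029875e-04, -9.70589937e-01, -2.40738780e-01,
         6.74640854e-02],
       [ 9.99999808e-01,  2.97873850e-05, -6.18683820e-04,
         7.13490909e-05],
       [ 0.00000000e+00,  0.00000000e+00,  0.00000000e+00,
         1.00000000e+00]])}
```

View pics/scene0.png

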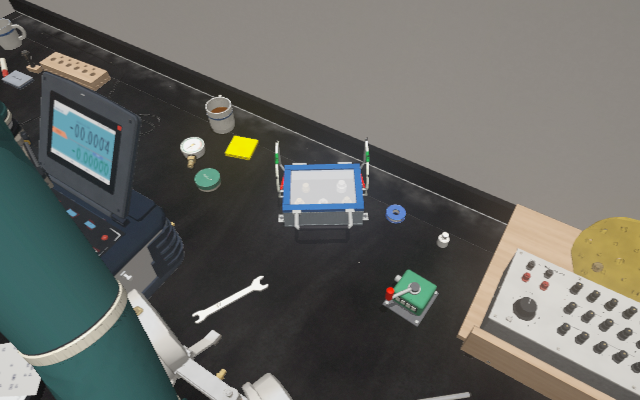

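View pics/top0.png

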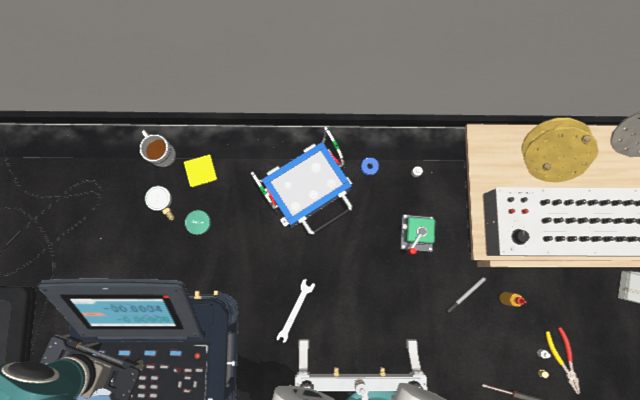

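Run:
```python
import cv2
a=cv2.imread('pics/top0.png')
cv2.imwrite('pics/top_case.png',cv2.resize(a[60:240,340:560],None,fx=3.5,fy=3.3,interpolation=cv2.INTER_CUBIC)[:600])
cv2.imwrite('pics/top_cnt.png',cv2.resize(a[80:240,180:340],None,fx=3.5,fy=3.5,interpolation=cv2.INTER_CUBIC))
```

```text
(no output)
```

The top view shows the case at about (308,185), its handle bar towards (330,218), the counter at (419,233) with its red knob at (412,251), and the reel, weight and tin clear of both. I'll enlarge these.

Run:
```python
import cv2
a=cv2.imread('pics/top0.png')
cv2.imwrite('pics/top_case2.png',cv2.resize(a[120:245,240:370],None,fx=4.8,fy=4.8,interpolation=cv2.INTER_CUBIC))
cv2.imwrite('pics/top_cnt2.png',cv2.resize(a[200:265,380:455],None,fx=8,fy=8,interpolation=cv2.INTER_CUBIC))
```

```text
(no output)
```

View pics/top_case2.png

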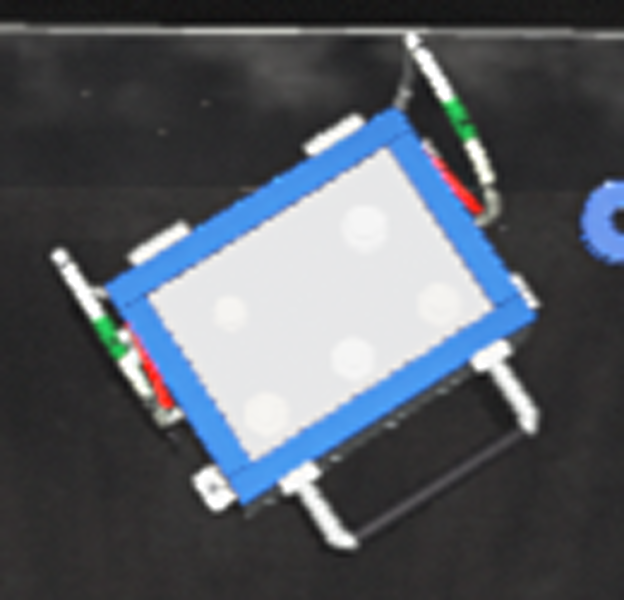

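View pics/top_cnt2.png

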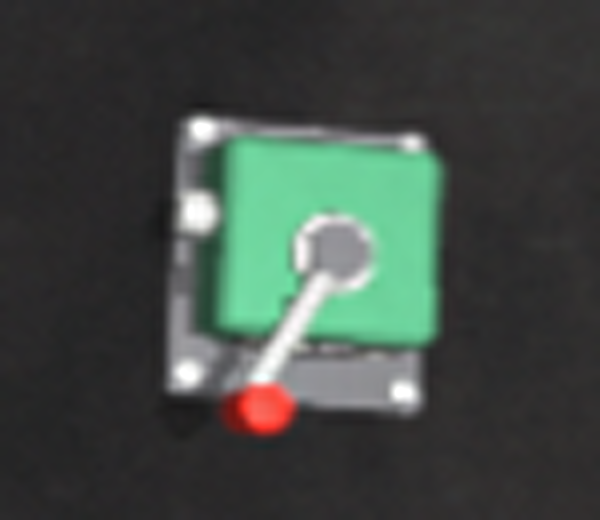

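The lid top's corners in the crop are at (105,288), (397,108), (537,315) and (243,503). The bar's ends are at (345,543) and (530,428). The counter's knob top is at (268,408), its hub at (338,250), and its plate bolts at (203,130), (412,145), (187,375) and (404,392).

```bash
cat > h.py <<'E'
import numpy as np
from station import bot
from scipy.spatial.transform import Rotation as R
def ray(name,uv,z):
    p=bot.camera_params(name);K=p['intrinsics'];V=p['view']
    d=V[:3,:3].T@np.linalg.inv(K)@np.array([uv[0],uv[1],1.]);c=-V[:3,:3].T@V[:3,3]
    return c+d*(z-c[2])/d[2]
def proj(name,P):
    p=bot.camera_params(name);V=p['view'];q=V[:3,:3]@P+V[:3,3];q=p['intrinsics']@q;return q[:2]/q[2]
E
python3 - <<'E'
from h import *
C=np.array([ray('top',(u/4.8+240-.4,v/4.8+120-.4),.072) for u,v in [(105,288),(397,108),(537,315),(243,503)]])
print(C, [np.linalg.norm(C[i]-C[(i+1)%4]) for i in range(4)])
bk=(C[0]+C[1])/2;fr=(C[2]+C[3])/2
print('center',C.mean(0),'yaw',np.degrees(np.arctan2(*(bk-fr)[[1,0]])), np.degrees(np.arctan2(*(C[0]-C[1])[[1,0]]))-90,np.degrees(np.arctan2(*(C[3]-C[2])[[1,0]]))-90)
B=[ray('top',(u/4.8+240-.4,v/4.8+120-.4),.066) for u,v in [(345,543),(530,428)]];print('bar',B,np.mean(B,0),np.linalg.norm(B[0]-B[1]))
f=lambda u,v,z:ray('top',(u/8+380-.4,v/8+200-.4),z)
print('knob',f(268,408,.101),'hub',f(338,250,.07))
b=np.array([f(u,v,.01) for u,v in [(203,130),(412,145),(187,375),(404,392)]]);print('base',b.mean(0),b,np.degrees(np.arctan2(*((b[0]+b[1]-b[2]-b[3]))[[1,0]])))
s=bot.sense();print(R.from_rotvec(s['orientation']).as_matrix())
E
```

```text
[[0.66162488 0.31189478 0.072     ]
 [0.76928186 0.14470278 0.072     ]
 [0.64711375 0.06440329 0.072     ]
 [0.53844919 0.23152179 0.072     ]] [np.float64(0.19885469340272552), np.float64(0.146195268459895), np.float64(0.19934035801619987), np.float64(0.14707843371653143)]
center [0.65411742 0.18813066 0.072     ] yaw 33.22027160230534 32.77798354146138 33.032910961490245
bar [array([0.51654001, 0.17392404, 0.066     ]), array([0.58255483, 0.06851654, 0.066     ])] [0.54954742 0.12122029 0.066     ] 0.12437321956302069
knob [ 0.46770356 -0.09299062  0.101     ] hub [ 0.52223654 -0.12604621  0.07      ]
base [ 0.52366131 -0.12854146  0.01      ] [[ 0.57019322 -0.09460994  0.01      ]
 [ 0.5650483  -0.16980953  0.01      ]
 [ 0.48261002 -0.08628122  0.01      ]
 [ 0.47679372 -0.16346515  0.01      ]] -4.770103259351642
[[-4.39326226e-04 -9.36655218e-01  3.50252494e-01]
 [-1.43697065e-03  3.50252758e-01  9.36654120e-01]
 [-9.99998871e-01 -9.18058360e-05 -1.49982128e-03]]
```

Run:
```python
from h import *
import cv2
s=bot.sense();p=s['ee_pos'];r=R.from_rotvec(s['orientation']).as_matrix()
for n in('scene','top'):
    print(n,'tcp',proj(n,p),'tip',proj(n,p+r[:,0]*.19),'base',proj(n,np.zeros(3)))
    print('bar ends',[proj(n,np.array([.5493,.1199,.066])+k*.059*np.array([-.5446,.8387,0])) for k in(-1,1)],'knob',proj(n,np.array([.468,-.091,.085])))
im=bot.snapshot('wrist');cv2.imwrite('pics/w0.png',im[:,:,::-1])
```

```text
scene tcp [ -5.64702238 128.81037162] tip [ 48.13360561 195.46735173] base [219.17606798 495.60325286]
bar ends [array([349.50502743, 227.31359247]), array([299.91960379, 228.32031953])] knob [389.74740988 293.71289879]
top tcp [ 71.01310783 377.11595124] tip [118.00805857 355.46844197] base [375.40477795 427.12948376]
bar ends [array([349.32859992, 209.17015166]), array([313.14883379, 232.49851151])] knob [410.92540465 250.70399416]
```

View pics/w0.png

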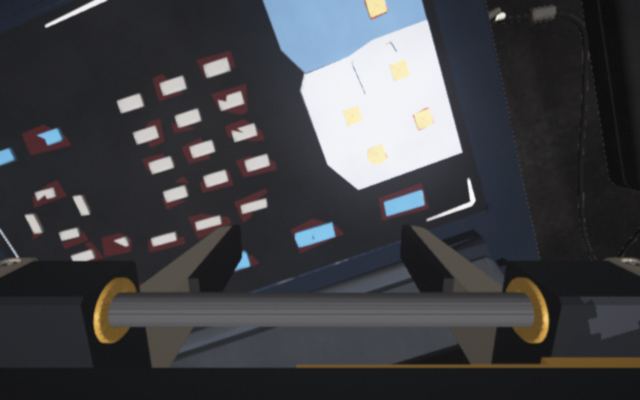

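Run:
```python
import cv2
a=cv2.imread('pics/scene0.png')
cv2.imwrite('pics/s0c.png',cv2.resize(a[130:330,250:460],None,fx=3,fy=3,interpolation=cv2.INTER_CUBIC))
```

```text
(no output)
```

View pics/s0c.png

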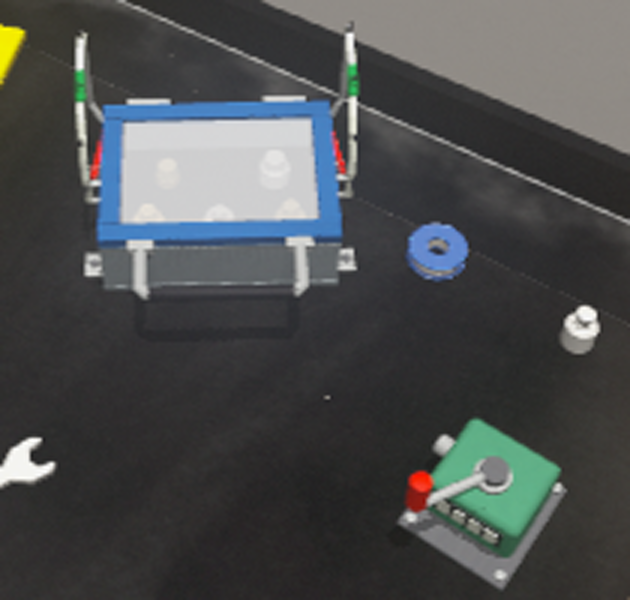

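Run:
```python
from h import *
for uv,z in [((120,280),.45),((120,280),.4),((120,345),.1),((120,345),.15),((205,340),.15),((240,300),.1),((185,282),.45)]: print(uv,z,ray('top',uv,z))
# scene: screen top right (135,105), 
for uv in [(135,105),(45,75)]:
  for z in(.3,.4,.45): print(uv,z,ray('scene',uv,z))
```

```text
(120, 280) 0.45 [0.4020057  0.51309895 0.45      ]
(120, 280) 0.4 [0.40041261 0.53490737 0.4       ]
(120, 345) 0.1 [0.23025658 0.65403391 0.1       ]
(120, 345) 0.15 [0.23899706 0.63274727 0.15      ]
(205, 340) 0.15 [0.25035717 0.42993626 0.15      ]
(240, 300) 0.1 [0.34080614 0.35657299 0.1       ]
(185, 282) 0.45 [0.3986601  0.39842693 0.45      ]
(135, 105) 0.3 [0.47372256 0.56498139 0.3       ]
(135, 105) 0.4 [0.40676344 0.44491397 0.4       ]
(135, 105) 0.45 [0.37328388 0.38488025 0.45      ]
(45, 75) 0.3 [0.43932096 0.83213723 0.3       ]
(45, 75) 0.4 [0.37775512 0.67018674 0.4       ]
(45, 75) 0.45 [0.3469722  0.58921149 0.45      ]
```

The tool is over the calibrator's keyboard, with the screen leaning away in +x and its top at about x = 0.39, z = 0.43. I'll rise straight up first.

```bash
python3 -m pendant '[-0.06,0,0,0,-0.06,0,0,0,-0.06,0,0,0,-0.06,0,0,0,-0.04,0,0,0]' 0 20
```

```text
clock: 0.78
ee_pos: [0.228, 0.6098, 0.6858]
orientation: [-0.95, 1.369, 0.936]
ft_force: [-0.7, 0.3, 0.1]
opening: 0.0436
```

```bash
cat >> h.py <<'E'
def plan(target,yaw_deg=None,n=5,maxturn=10.5):
    """rows in tool frame to reach TCP target with tool z at yaw"""
    s=bot.sense();p=np.array(s['ee_pos']);r=R.from_rotvec(s['orientation'])
    turn=0
    if yaw_deg is not None:
        z=r.as_matrix()[:,2];y=np.degrees(np.arctan2(z[1],z[0]));turn=(y-yaw_deg+180)%360-180
    d=np.array(target)-p
    print('yaw',None if yaw_deg is None else round(y,1),'d',d.round(4),'turn',round(turn,1))
    for i in range(n):
        print((r.inv().apply(d)/n).round(4),round(turn/n,2)); r=r*R.from_euler('x',turn/n,degrees=True)
E
python3 -c "
from h import *
plan([.468,-.03,.686],-5,12)"
```

```text
yaw 69.5 d [ 2.400e-01 -6.398e-01  2.000e-04] turn 74.5
[ 0.0006 -0.0374 -0.0429] 6.21
[ 0.0006 -0.0418 -0.0386] 6.21
[ 0.0006 -0.0458 -0.0339] 6.21
[ 0.0006 -0.0492 -0.0287] 6.21
[ 0.0006 -0.052  -0.0232] 6.21
[ 0.0006 -0.0542 -0.0175] 6.21
[ 0.0006 -0.0558 -0.0115] 6.21
[ 0.0006 -0.0567 -0.0054] 6.21
[ 0.0006 -0.0569  0.0007] 6.21
[ 0.0006 -0.0565  0.0069] 6.21
[ 0.0006 -0.0554  0.013 ] 6.21
[ 0.0006 -0.0537  0.0189] 6.21
```

```bash
python3 -m pendant '[0,-0.037,-0.043,6.2,0,-0.042,-0.038,6.2,0,-0.046,-0.034,6.2,0,-0.049,-0.029,6.2,0,-0.052,-0.023,6.2]'; python3 -m pendant '[0,-0.054,-0.017,6.2,0,-0.056,-0.011,6.2,0,-0.057,-0.005,6.2,0,-0.057,0,6.2,0,-0.056,0.007,6.2]'
python3 -c "
from h import *
plan([.466,-.045,.40],-5,5)"
```

```text
clock: 1.4
ee_pos: [0.3277, 0.3393, 0.6887]
orientation: [-0.525, 1.515, 0.513]
ft_force: [-0.0, -0.4, 0.4]
opening: 0.0005
clock: 2.02
ee_pos: [0.4251, 0.0611, 0.6905]
orientation: [-0.087, 1.573, 0.075]
ft_force: [-0.1, 0.5, -0.9]
opening: 0.0007
yaw 5.9 d [ 0.0409 -0.1061 -0.2905] turn 10.9
[ 0.0582 -0.0215  0.0062] 2.18
[ 0.0582 -0.0213  0.007 ] 2.18
[ 0.0582 -0.021   0.0078] 2.18
[ 0.0582 -0.0207  0.0086] 2.18
[ 0.0582 -0.0203  0.0094] 2.18
```

```bash
python3 -m pendant '[0.056,-0.021,0.006,2.2,0.056,-0.021,0.007,2.2,0.056,-0.021,0.008,2.2,0.056,-0.021,0.008,2.2,0.056,-0.021,0.009,2.2]'
python3 - <<'E'
from h import *
import cv2
plan([.463,-.045,.27],-5,3)
cv2.imwrite('pics/w1.png',bot.snapshot('wrist')[:,:,::-1])
E
```

```text
clock: 2.65
ee_pos: [0.4663, -0.0523, 0.408]
orientation: [0.08, 1.559, -0.081]
ft_force: [1.2, 1.0, 0.4]
opening: 0.0002
yaw -5.9 d [-0.0033  0.0073 -0.138 ] turn -0.9
[ 0.046   0.0023 -0.0018] -0.29
[ 0.046   0.0023 -0.0018] -0.29
[ 0.046   0.0023 -0.0018] -0.29
```

View pics/w1.png

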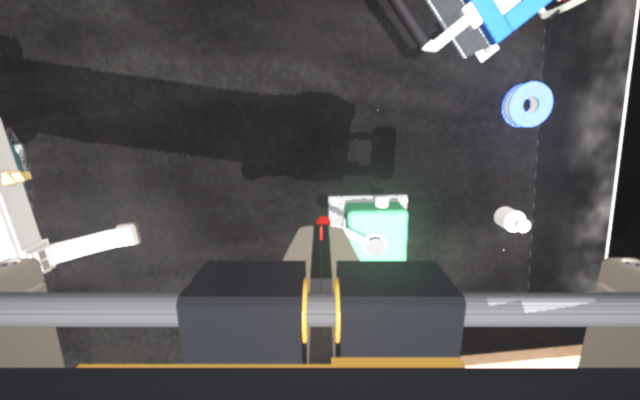

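The wrist view shows the knob's top at (322,220), partly behind the closed fingertips, with the counter at (378,230). I'll check the knob position from this view.

Run:
```python
from h import *
s=bot.sense();p=bot.camera_params('wrist');K=p['intrinsics'];H=p['hand_eye'];r=R.from_rotvec(s['orientation']).as_matrix()
def pj(P):
    t=r.T@(np.array(P)-s['ee_pos']);c=H[:3,:3].T@(t-H[:3,3]);q=K@c;return (q[:2]/q[2]).round(1)
print('knobtop',pj([.468,-.091,.101]),'hub',pj([.522,-.127,.07]),'tip',pj(s['ee_pos']+r[:,0]*.19), 'tip edges y',pj(s['ee_pos']+r@[.19,.01,0]),pj(s['ee_pos']+r@[.19,-.01,0]))
print('bar',pj([.5493,.1199,.066]))
```

```text
knobtop [329.2 230.8] hub [382.5 247.3] tip [320.9 240.7] tip edges y [320.9 224.2] [320.9 256.8]
bar [396.3 -17.7]
```

```bash
python3 -m pendant '[0.045,0.003,-0.002,0,0.045,0.003,-0.002,0,0.045,0.003,-0.002,0,0,0,0,0,0,0,0,0]'
python3 - <<'E'
from h import *
import cv2
plan([.461,-.045,.27],-5,1)
s=bot.sense();p=bot.camera_params('wrist');K=p['intrinsics'];H=p['hand_eye'];r=R.from_rotvec(s['orientation']).as_matrix()
def pj(P):
    t=r.T@(np.array(P)-s['ee_pos']);c=H[:3,:3].T@(t-H[:3,3]);q=K@c;return (q[:2]/q[2]).round(1)
print('knobtop',pj([.468,-.091,.101]),'hub',pj([.522,-.127,.07]),'tip',pj(s['ee_pos']+r[:,0]*.19))
cv2.imwrite('pics/w2.png',bot.snapshot('wrist')[:,:,::-1])
cv2.imwrite('pics/s2.png',cv2.resize(bot.snapshot('scene')[200:360,320:500],None,fx=3,fy=3)[:,:,::-1])
E
```

```text
clock: 3.32
ee_pos: [0.4603, -0.0451, 0.2645]
orientation: [0.079, 1.571, -0.089]
ft_force: [0.5, -0.2, 0.6]
opening: 0.0003
yaw -6.1 d [0.0007 0.0001 0.0055] turn -1.1
[-0.0055  0.0002  0.0006] -1.14
knobtop [345.1 336.8] hub [429.7 344.5] tip [320.9 240.7]
```

View pics/w2.png

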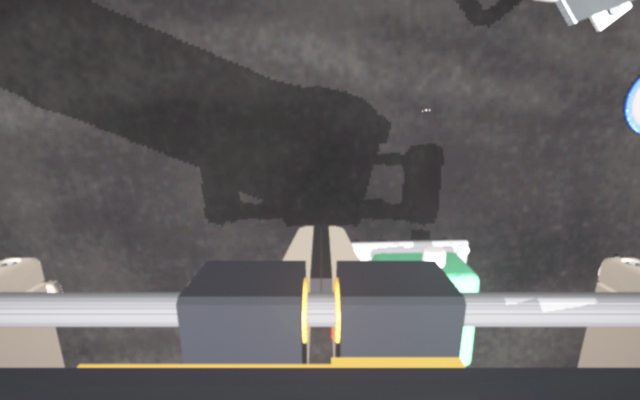

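View pics/s2.png

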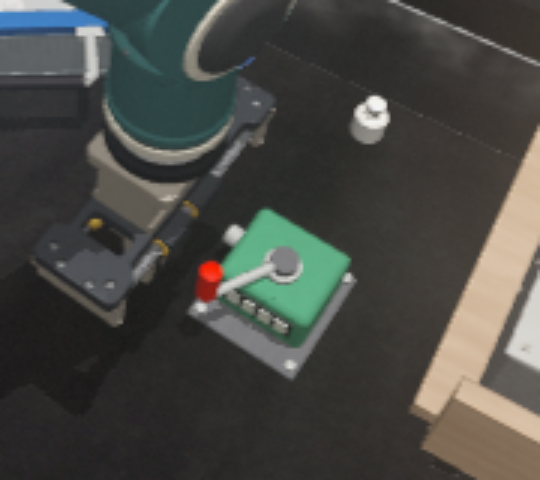

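```bash
python3 -m pendant '[-0.003,-0.01,0.001,0,0,-0.016,0.0015,0,0,-0.016,0.0015,0,0,-0.016,0.0015,0,0,-0.012,0.001,0]'; python3 -m pendant '[0,-0.004,0,0,0,-0.004,0,0,0,-0.004,0,0,0,-0.003,0,0,0,-0.002,0,0]'
```

```text
clock: 4.05
ee_pos: [0.4594, -0.1194, 0.2722]
orientation: [0.082, 1.565, -0.085]
ft_force: [0.2, 1.1, -0.0]
opening: 0.0003
clock: 4.68
ee_pos: [0.4591, -0.1362, 0.2731]
orientation: [0.083, 1.561, -0.082]
ft_force: [1.9, 6.9, -0.0]
opening: 0.0007
```

Run:
```python
from h import *
import cv2
s=bot.sense();print(s['ee_pos'],s['ft_force'],s['torque'])
cv2.imwrite('pics/s3.png',cv2.resize(bot.snapshot('scene')[200:360,320:500],None,fx=3,fy=3)[:,:,::-1])
cv2.imwrite('pics/t3.png',cv2.resize(bot.snapshot('top')[180:290,360:480],None,fx=5,fy=5)[:,:,::-1])
```

```text
[ 0.45914719 -0.13619978  0.27309003] [ 1.89549141  6.91398338 -0.02562483] [ 1.52555092 -0.49802558  0.08934974]
```

View pics/s3.png

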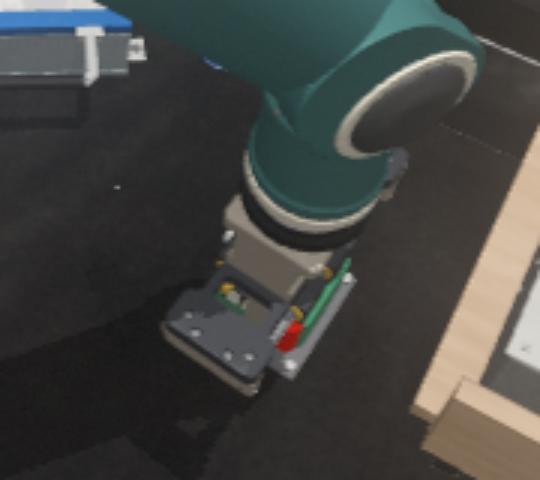

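View pics/t3.png

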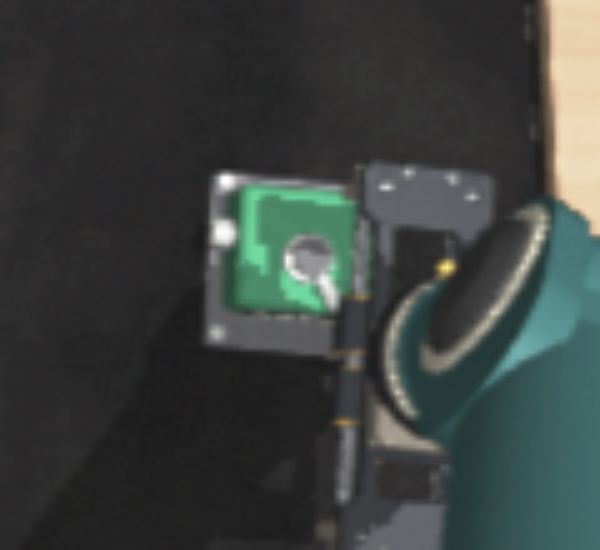

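The force has jumped from 1.1 to 6.9 N at y = -0.136, where the stop was predicted (-0.135), and the lever now points to the right. I'll press a little further to confirm it is at the stop.

```bash
python3 -m pendant '[0,-0.003,0,0,0,-0.003,0,0,0,-0.003,0,0,0,-0.002,0,0,0,-0.002,0,0]'
```

```text
clock: 5.4
ee_pos: [0.4597, -0.1393, 0.2731]
orientation: [0.088, 1.566, -0.06]
ft_force: [1.3, 7.2, 2.2]
opening: 0.0005
```

```bash
python3 -m pendant '[0,-0.006,0,0,0,-0.006,0,0,0,-0.006,0,0,0,-0.006,0,0,0,-0.006,0,0]'
python3 - <<'E'
from h import *
import cv2
s=bot.sense();print(s['ee_pos'],s['ft_force'],s['torque'])
cv2.imwrite('pics/t4.png',cv2.resize(bot.snapshot('top')[180:290,360:480],None,fx=5,fy=5)[:,:,::-1])
E
```

```text
clock: 6.02
ee_pos: [0.4611, -0.1481, 0.273]
orientation: [0.103, 1.575, -0.012]
ft_force: [1.9, 16.1, 9.1]
opening: 0.0006
[ 0.46110784 -0.14809388  0.27299609] [ 1.94992843 16.06173035  9.08321149] [ 3.57796268 -0.25428116  0.05299918]
```

View pics/t4.png

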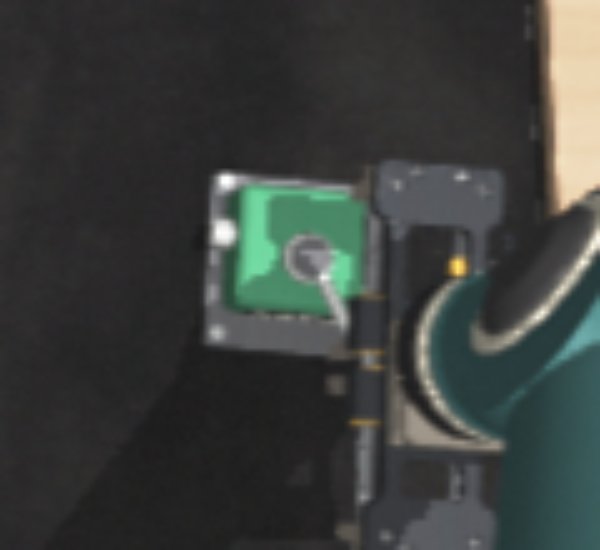

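```bash
python3 -m pendant '[-0.05,0,0,0,-0.05,0,0,0,-0.03,0.005,0,0,0,0,0,0,0,0,0,0]'
python3 - <<'E'
from h import *
import cv2
s=bot.sense();print(s['ee_pos'],s['ft_force']);print(R.from_rotvec(s['orientation']).as_matrix().round(3))
cv2.imwrite('pics/t5.png',cv2.resize(bot.snapshot('top')[180:290,360:480],None,fx=5,fy=5)[:,:,::-1])
cv2.imwrite('pics/s5.png',cv2.resize(bot.snapshot('scene')[200:360,320:500],None,fx=3,fy=3)[:,:,::-1])
E
```

```text
clock: 6.7
ee_pos: [0.4603, -0.1508, 0.4045]
orientation: [0.101, 1.584, -0.011]
ft_force: [0.2, -1.0, 0.3]
opening: 0.0002
[ 0.46030889 -0.15084018  0.40450969] [ 0.2462613  -1.03709081  0.27912876]
[[-0.012  0.071  0.997]
 [ 0.058  0.996 -0.07 ]
 [-0.998  0.057 -0.016]]
```

View pics/t5.png

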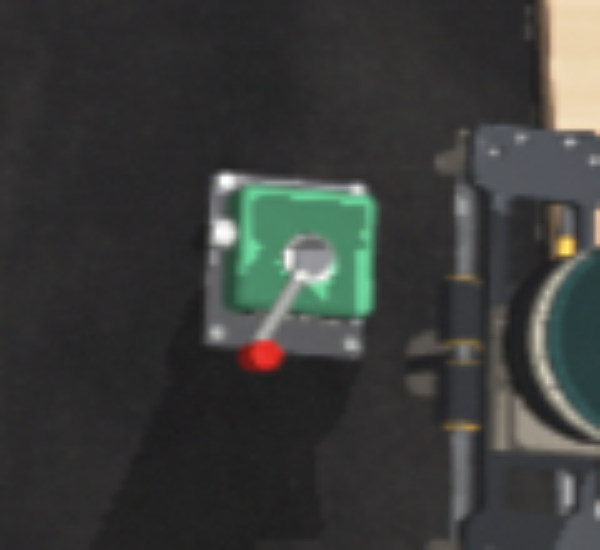

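View pics/s5.png

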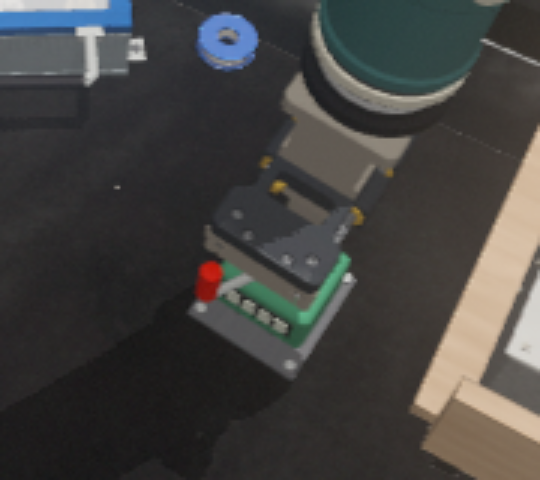

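The lever is back at rest, with the knob at (412,251) in the top view as before. Next I'll go to the lid handle.

```bash
python3 -c "
from h import *
s=bot.sense();x=R.from_rotvec(s['orientation']).as_matrix()[:,0]
plan(np.array([.5495,.1205,.066])-.171*x+[0,0,.13],33,8)"
```

```text
yaw -4.1 d [ 0.0912  0.2615 -0.0376] turn -37.1
[0.0064 0.0331 0.0091] -4.63
[0.0064 0.0323 0.0118] -4.63
[0.0064 0.0312 0.0143] -4.63
[0.0064 0.0299 0.0168] -4.63
[0.0064 0.0285 0.0192] -4.63
[0.0064 0.0268 0.0214] -4.63
[0.0064 0.025  0.0235] -4.63
[0.0064 0.023  0.0255] -4.63
```

```bash
python3 -m pendant '[0,0.033,0.009,-4.6,0,0.032,0.012,-4.6,0.005,0.031,0.014,-4.6,0.005,0.03,0.017,-4.6,0.005,0.0285,0.019,-4.6]' 0.4;  python3 -m pendant '[0.006,0.027,0.021,-4.6,0.006,0.025,0.023,-4.6,0.006,0.023,0.025,-4.6,0,0,0,0,0,0,0,0]'
cat >> h.py <<'E'
def pw(P,s):
    p=bot.camera_params('wrist');K=p['intrinsics'];H=p['hand_eye'];r=R.from_rotvec(s['orientation']).as_matrix()
    t=r.T@(np.array(P)-s['ee_pos']);c=H[:3,:3].T@(t-H[:3,3]);q=K@c;return (q[:2]/q[2]).round(1)
E
python3 - <<'E'
from h import *
import cv2
s=bot.sense();r=R.from_rotvec(s['orientation']).as_matrix()
cv2.imwrite('pics/w6.png',bot.snapshot('wrist')[:,:,::-1])
g=s['ee_pos']+.171*r[:,0];print('grasp',g,'z',r[:,2],'open',s['opening'])
b=np.array([.5495,.1205,.066]);e=np.array([-.5446,.8387,0])
print([pw(b+k*.059*e,s) for k in(-1,0,1)])
plan(b-.171*r[:,0],33,4)
E
```

```text
clock: 7.42
ee_pos: [0.5185, 0.0174, 0.3937]
orientation: [-0.226, 1.562, 0.317]
ft_force: [0.2, -0.6, -0.4]
opening: 0.0367
clock: 8.05
ee_pos: [0.5522, 0.1272, 0.3779]
orientation: [-0.433, 1.519, 0.526]
ft_force: [0.5, 0.2, 0.3]
opening: 0.0369
grasp [0.54868374 0.13660345 0.20724228] z [0.81829618 0.5746     0.01503967] open 0.03691890567313699
[array([308. , 272.4]), array([309.8, 215.1]), array([311.7, 153.5])]
yaw 35.1 d [ 0.0009 -0.0163 -0.1413] turn 2.1
[ 0.035  -0.0055 -0.0027] 0.52
[ 0.035  -0.0055 -0.0026] 0.52
[ 0.035  -0.0055 -0.0026] 0.52
[ 0.035  -0.0055 -0.0025] 0.52
```

View pics/w6.png

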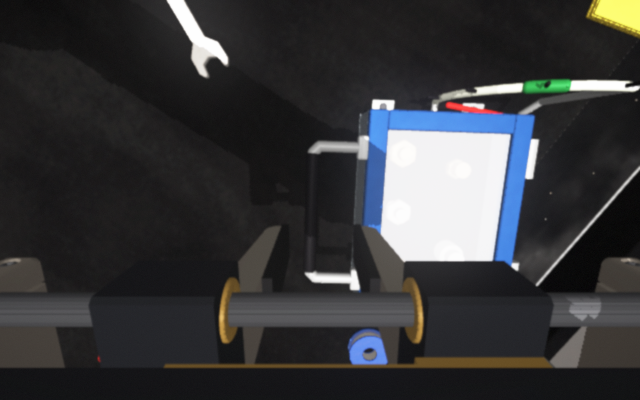

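The wrist view shows the bar from (315,148) to (308,275), within 3 px of the prediction and between the open fingers. I'll descend.

```bash
python3 -m pendant '[0.03,-0.006,-0.003,0.6,0.032,-0.006,-0.003,0.5,0.032,-0.006,-0.0025,0.5,0.03,-0.004,-0.002,0.5,0.01,0,0,0]'
python3 - <<'E'
from h import *
import cv2
s=bot.sense();r=R.from_rotvec(s['orientation']).as_matrix()
cv2.imwrite('pics/w7.png',bot.snapshot('wrist')[:,:,::-1])
cv2.imwrite('pics/s7.png',cv2.resize(bot.snapshot('scene')[120:300,230:420],None,fx=3,fy=3)[:,:,::-1])
b=np.array([.5495,.1205,.066])
plan(b-.171*r[:,0],33,1)
E
```

```text
clock: 8.72
ee_pos: [0.5546, 0.1052, 0.2424]
orientation: [-0.398, 1.521, 0.489]
ft_force: [0.8, -0.2, 0.9]
opening: 0.0371
yaw 32.5 d [-0.0032  0.005  -0.0065] turn -0.5
[ 0.0068  0.0056 -0.0001] -0.49
```

View pics/w7.png

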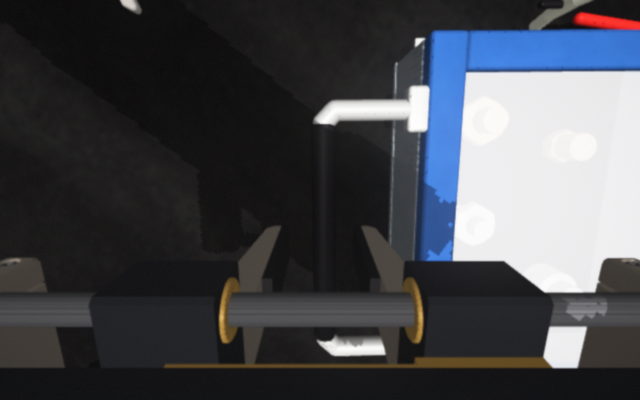

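View pics/s7.png

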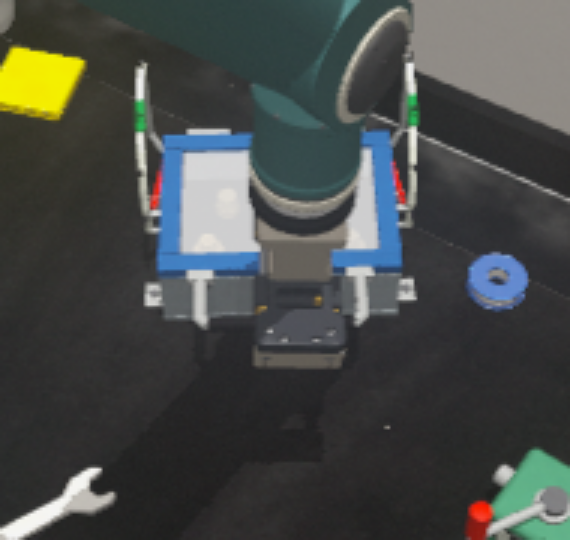

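The bar (column 322) is centred between the fingertips (280 and 363). I'll make the small remaining shift and close.

```bash
python3 -m pendant '[0.006,0.004,0,0,0,0,0,0,0,0,0,0,0,0,0,0,0,0,0,0]'; python3 -m pendant '[0,0,0,0,0,0,0,0,0,0,0,0,0,0,0,0,0,0,0,0]' 0 30
python3 - <<'E'
from h import *
s=bot.sense();r=R.from_rotvec(s['orientation']).as_matrix()
print(s['ft_force'],s['opening'],r.round(3))
g=s['ee_pos']+.171*r[:,0];print('grasp',g)
E
```

```text
clock: 9.45
ee_pos: [0.5539, 0.1106, 0.2408]
orientation: [-0.399, 1.513, 0.491]
ft_force: [-0.2, 0.7, 0.8]
opening: 0.0366
clock: 10.07
ee_pos: [0.553, 0.1097, 0.2405]
orientation: [-0.399, 1.517, 0.491]
ft_force: [-1.6, -0.5, 0.7]
opening: 0.0109
[-1.56653083 -0.50380771  0.74427058] 0.01090913958781657 [[-0.01  -0.538  0.843]
 [ 0.058  0.841  0.538]
 [-0.998  0.054  0.023]]
grasp [0.55132977 0.1195604  0.069817  ]
```

```bash
cat >> h.py <<'E'
HINGE=np.array([.7172,.2292,.066]);E=np.array([.8387,.5446,0])
def ang():
    s=bot.sense();r=R.from_rotvec(s['orientation']).as_matrix()
    g=s['ee_pos']+.174*r[:,0];d=g-HINGE
    a=np.arctan2(d[2],-d@E);print('angle',np.degrees(a).round(1),'rad',np.hypot(d[2],d@E).round(4),'lat',(d@[-E[1],E[0],0]).round(4),'ft',s['ft_force'].round(1),'op',s['opening'].round(4))
    return s,r,g
def arc(a0,a1,n):
    s,r,g=ang()
    P=[HINGE-.2*np.cos(t)*E+[0,0,.2*np.sin(t)] for t in np.radians(np.linspace(a0,a1,n+1))]
    for i in range(n): print((r.T@(P[i+1]-P[i])).round(4))
    print('end err now->end',(r.T@(P[-1]-g)).round(4))
E
python3 -c "
from h import *
arc(0,60,15)"
```

```text
Traceback (most recent call last):
  File "h.py", line 30, in arc
    s,r,g=ang()
          ~~~^^
  File "h.py", line 27, in ang
    a=np.arctan2(d[2],-d@E);print('angle',np.degrees(a).round(1),'rad',np.hypot(d[2],d@E).round(4),'lat',(d@[-E[1],E[0],0]).round(4),'ft',s['ft_force'].round(1),'op',s['opening'].round(4))
                                                                                                                                                                      ^^^^^^^^^^^^^^^^^^
AttributeError: 'float' object has no attribute 'round'
```

```bash
sed -i "s/s\['opening'\].round(4)/round(s['opening'],4)/" h.py; python3 -c "
from h import *
arc(0,60,15)"
```

```text
angle 0.2 rad 0.1988 lat -0.0015 ft [-1.6 -0.5  0.7] op 0.0109
[-0.0139  0.0008  0.0008]
[-0.0138  0.0008  0.0018]
[-0.0137  0.0008  0.0027]
[-0.0134  0.0008  0.0037]
[-0.0132  0.0007  0.0046]
[-0.0128  0.0007  0.0055]
[-0.0124  0.0007  0.0064]
[-0.0119  0.0007  0.0073]
[-0.0114  0.0007  0.0081]
[-0.0108  0.0006  0.0088]
[-0.0101  0.0006  0.0096]
[-0.0094  0.0006  0.0103]
[-0.0087  0.0006  0.0109]
[-0.0079  0.0005  0.0115]
[-0.0071  0.0005  0.012 ]
end err now->end [-0.1697  0.0114  0.1027]
```

```bash
python3 -m pendant '[-0.014,0.001,0.001,0,-0.014,0.001,0.002,0,-0.014,0.001,0.003,0,-0.0135,0.001,0.004,0,-0.013,0.001,0.0045,0]'; python3 -c "
from h import *
arc(18,60,11)"
```

```text
clock: 10.7
ee_pos: [0.5636, 0.1171, 0.3129]
orientation: [-0.4, 1.519, 0.489]
ft_force: [2.4, -0.7, -5.7]
opening: 0.011
angle 21.4 rad 0.2001 lat -0.0014 ft [ 2.4 -0.7 -5.7] op 0.011
[-0.0124  0.0007  0.0048]
[-0.0121  0.0007  0.0056]
[-0.0117  0.0007  0.0064]
[-0.0112  0.0006  0.0072]
[-0.0107  0.0006  0.0079]
[-0.0102  0.0006  0.0086]
[-0.0096  0.0006  0.0093]
[-0.0089  0.0005  0.0099]
[-0.0083  0.0005  0.0104]
[-0.0075  0.0005  0.011 ]
[-0.0068  0.0004  0.0115]
end err now->end [-0.098   0.0072  0.0883]
```

```bash
python3 -m pendant '[-0.0125,0.0007,0.005,0,-0.012,0.0007,0.006,0,-0.0115,0.0006,0.0068,0,-0.011,0.0006,0.0076,0,-0.0105,0.0006,0.0082,0]'; python3 -c "
from h import *
ang()
arc(40,60,5)"
```

```text
clock: 11.32
ee_pos: [0.5928, 0.1363, 0.3751]
orientation: [-0.401, 1.517, 0.489]
ft_force: [3.7, -0.3, -8.8]
opening: 0.0111
angle 41.9 rad 0.2028 lat -0.0013 ft [ 3.7 -0.3 -8.8] op 0.0111
angle 41.9 rad 0.2028 lat -0.0013 ft [ 3.7 -0.3 -8.8] op 0.0111
[-0.0101  0.0006  0.0096]
[-0.0095  0.0006  0.0103]
[-0.0087  0.0005  0.0109]
[-0.0079  0.0005  0.0115]
[-0.0071  0.0005  0.012 ]
end err now->end [-0.0365  0.0036  0.0518]
```

```bash
python3 -m pendant '[-0.009,0.0007,0.011,0,-0.009,0.0007,0.011,0,-0.008,0.0006,0.011,0,-0.006,0.0006,0.0095,0,-0.003,0.0004,0.005,0]'
python3 - <<'E'
from h import *
import cv2
arc(59.5,60,1)
cv2.imwrite('pics/s8.png',cv2.resize(bot.snapshot('scene')[80:280,230:420],None,fx=3,fy=3)[:,:,::-1])
cv2.imwrite('pics/t8.png',cv2.resize(bot.snapshot('top')[100:245,220:380],None,fx=4,fy=4)[:,:,::-1])
arc(59.5,60,1)
E
```

```text
clock: 11.95
ee_pos: [0.6313, 0.1606, 0.4141]
orientation: [-0.402, 1.535, 0.487]
ft_force: [-1.9, -3.7, -3.3]
opening: 0.0111
angle 58.1 rad 0.2053 lat -0.0013 ft [-1.9 -3.7 -3.3] op 0.0111
[-0.0009  0.0001  0.0015]
end err now->end [0.0013 0.0013 0.0084]
angle 58.1 rad 0.2053 lat -0.0013 ft [-4.1 -4.6  1.9] op 0.0109
[-0.0009  0.0001  0.0015]
end err now->end [0.0013 0.0013 0.0084]
```

View pics/s8.png

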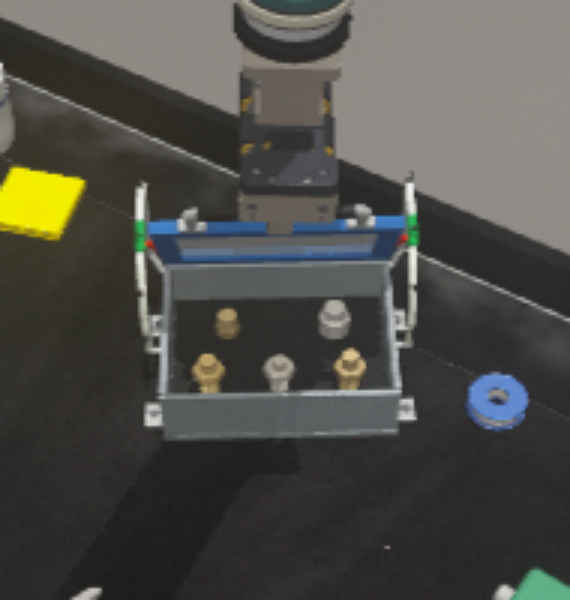

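View pics/t8.png

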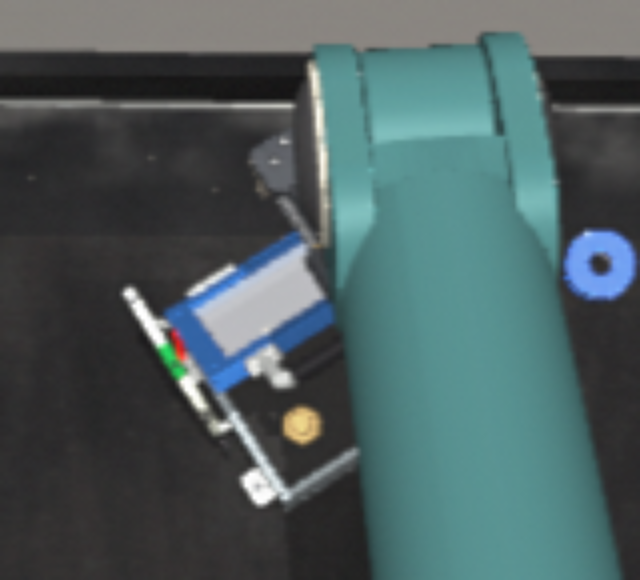

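Run:
```python
from h import *
import cv2
im=bot.snapshot('scene')[:,:,::-1].copy();np.save('pics/s9.npy',im)
L=np.array([-E[1],E[0],0])
def P(a,r,l,n=0):
    a=np.radians(a);return HINGE-r*np.cos(a)*E+np.array([0,0,r*np.sin(a)])+l*L+n*(np.sin(a)*E+np.array([0,0,np.cos(a)]))
for sgn in(1,-1):
    print(sgn,'scale 53,60,67',[proj('scene',P(a,.085,sgn*.112)).round(1) for a in(53,60,67)])
    for a in (55,58,60,62): print('  lid corner top/bottom face',a,proj('scene',P(a,.15,sgn*.1,.006)).round(1),proj('scene',P(a,.15,sgn*.1,-.006)).round(1), 'bar end',proj('scene',P(a,.2,sgn*.065)).round(1))
c=lambda x0,x1,y0,y1,f:cv2.resize(im[y0:y1,x0:x1],None,fx=f,fy=f,interpolation=cv2.INTER_CUBIC)
cv2.imwrite('pics/s9.png',np.hstack([c(265,305,130,180,9),c(340,380,130,180,9)]))
```

```text
1 scale 53,60,67 [array([277.7, 163.1]), array([277.7, 159. ]), array([277.7, 154.9])]
  lid corner top/bottom face 55 [280.  155.4] [280.1 160.6] bar end [293.7 154.3]
  lid corner top/bottom face 58 [280.  152.1] [280.  157.2] bar end [293.7 149.6]
  lid corner top/bottom face 60 [280.  149.9] [280.  154.9] bar end [293.6 146.5]
  lid corner top/bottom face 62 [280.  147.7] [280.  152.7] bar end [293.6 143.5]
-1 scale 53,60,67 [array([368.7, 161.2]), array([368.6, 157. ]), array([368.4, 153. ])]
  lid corner top/bottom face 55 [366.3 153.6] [366.4 158.7] bar end [352.7 153.1]
  lid corner top/bottom face 58 [366.2 150.2] [366.4 155.3] bar end [352.6 148.4]
  lid corner top/bottom face 60 [366.1 148. ] [366.3 153.1] bar end [352.5 145.3]
  lid corner top/bottom face 62 [366.  145.9] [366.2 150.9] bar end [352.4 142.2]
```

View pics/s9.png

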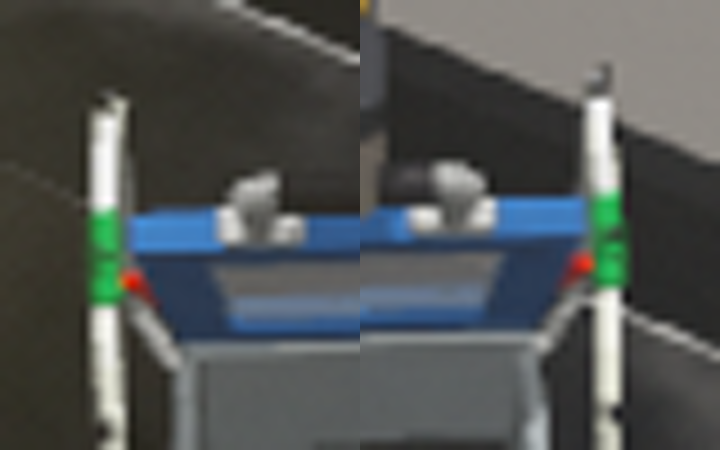

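The red pointers stand at about 56.3 deg: the tips are a quarter of the way up the green bands, and the lid corners agree. The bar has slid about 7 mm towards the fingertips. I'll tighten the grip to 60 N, raise the lid by about 3.7 deg, and then check the bar in the pads.

```bash
python3 -m pendant '[0,0,0,0,-0.002,0.0002,0.003,0,-0.002,0.0002,0.004,0,-0.002,0.0002,0.004,0,-0.001,0,0.002,0]' 0 60
python3 - <<'E'
from h import *
import cv2
ang()
im=bot.snapshot('scene')[:,:,::-1].copy()
c=lambda x0,x1,y0,y1,f:cv2.resize(im[y0:y1,x0:x1],None,fx=f,fy=f,interpolation=cv2.INTER_CUBIC)
cv2.imwrite('pics/s10.png',np.hstack([c(265,305,130,180,9),c(340,380,130,180,9)]))
cv2.imwrite('pics/w10.png',bot.snapshot('wrist')[:,:,::-1])
ang()
E
```

```text
clock: 12.72
ee_pos: [0.6407, 0.1663, 0.4198]
orientation: [-0.403, 1.545, 0.486]
ft_force: [-4.3, -4.4, -2.0]
opening: 0.0105
angle 61.2 rad 0.2055 lat -0.0013 ft [-4.3 -4.4 -2. ] op 0.0105
angle 61.2 rad 0.2055 lat -0.0013 ft [-4.2 -4.8 -1.4] op 0.0103
```

View pics/s10.png

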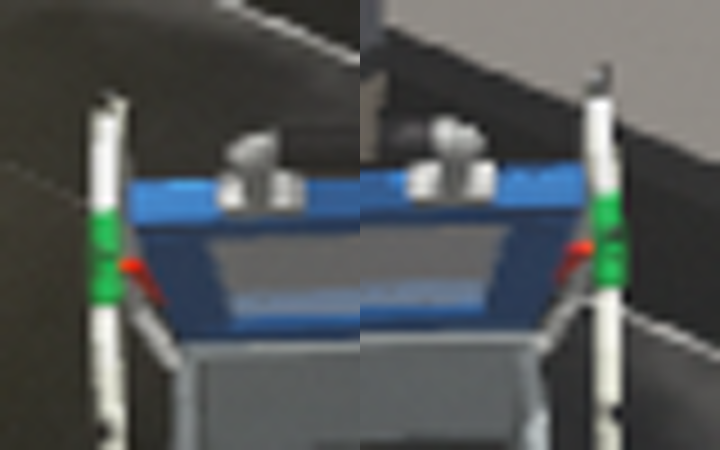

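View pics/w10.png

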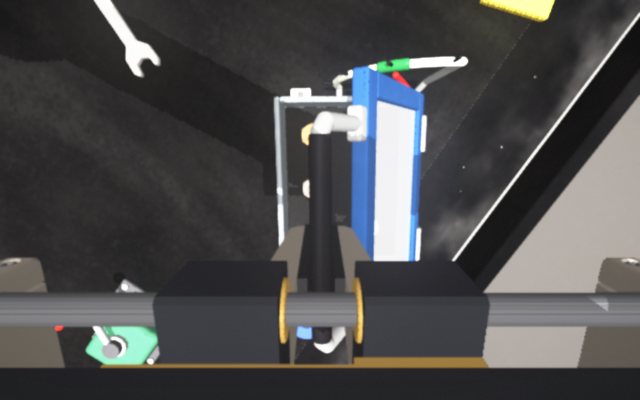

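The pointer tips now stand at about 59 deg, at rows 265 of 210–303 and 247 of 193–287, and the lid corners agree at about 59.6. I'll make a very small lift and then check that it holds over time.

```bash
python3 -m pendant '[-0.001,0,0.002,0,0,0,0,0,0,0,0,0,0,0,0,0,0,0,0,0]'; python3 -c "
from h import *
ang()"; python3 -m pendant '[0,0,0,0,0,0,0,0,0,0,0,0,0,0,0,0,0,0,0,0]'
python3 - <<'E'
from h import *
import cv2
ang()
im=bot.snapshot('scene')[:,:,::-1].copy()
c=lambda x0,x1,y0,y1,f:cv2.resize(im[y0:y1,x0:x1],None,fx=f,fy=f,interpolation=cv2.INTER_CUBIC)
cv2.imwrite('pics/s11.png',np.hstack([c(265,305,130,180,9),c(340,380,130,180,9)]))
cv2.imwrite('pics/s11f.png',im)
ang()
E
```

```text
clock: 13.45
ee_pos: [0.6415, 0.1665, 0.4192]
orientation: [-0.404, 1.554, 0.486]
ft_force: [-3.4, -3.3, -2.0]
opening: 0.0106
angle 60.9 rad 0.2055 lat -0.0013 ft [-3.4 -3.3 -2. ] op 0.0106
clock: 14.08
ee_pos: [0.6415, 0.1666, 0.4191]
orientation: [-0.405, 1.555, 0.486]
ft_force: [-4.1, -4.5, -2.0]
opening: 0.0098
angle 60.9 rad 0.2055 lat -0.0013 ft [-4.1 -4.5 -2. ] op 0.0098
angle 60.9 rad 0.2055 lat -0.0013 ft [-2.7 -3.7 -2.5] op 0.0103
```

View pics/s11.png

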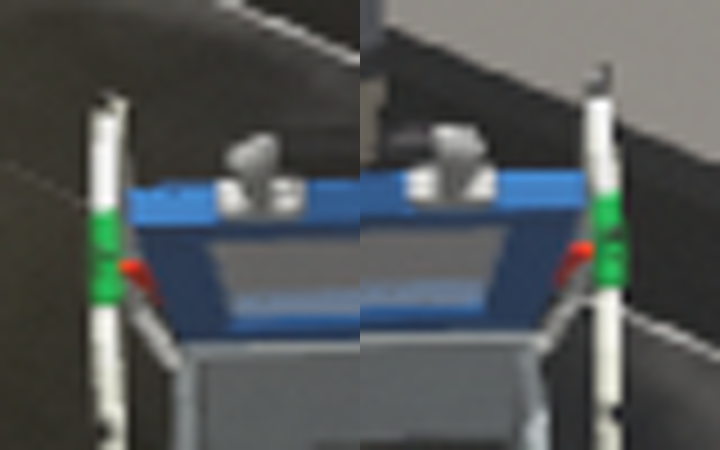

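View pics/s11f.png

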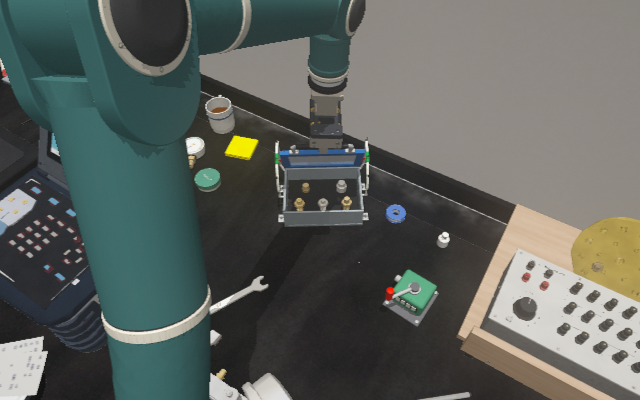

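It is stable but settled at about 58.7 deg. I'll raise it slightly and hold.

```bash
python3 -m pendant '[-0.001,0,0.002,0,-0.0015,0,0.0025,0,-0.0015,0,0.0025,0,-0.001,0,0.001,0,-0.001,0,0.001,0]'
python3 - <<'E'
from h import *
import cv2
ang()
im=bot.snapshot('top')
im=[bot.snapshot('scene')[:,:,::-1].copy() for _ in range(8)][-1]
c=lambda x0,x1,y0,y1,f:cv2.resize(im[y0:y1,x0:x1],None,fx=f,fy=f,interpolation=cv2.INTER_CUBIC)
cv2.imwrite('pics/s12.png',np.hstack([c(265,305,130,180,9),c(340,380,130,180,9)]))
s,_,_=ang();print(s['clock'],abs(s['qd']).max())
E
```

```text
clock: 14.75
ee_pos: [0.6488, 0.1711, 0.4238]
orientation: [-0.405, 1.559, 0.486]
ft_force: [-2.7, -3.9, -5.5]
opening: 0.0108
angle 63.4 rad 0.2059 lat -0.0013 ft [-2.7 -3.9 -5.5] op 0.0108
angle 63.4 rad 0.2059 lat -0.0013 ft [-1.2 -2.8 -7.2] op 0.0102
15.2 0.0021393256510506276
```

View pics/s12.png

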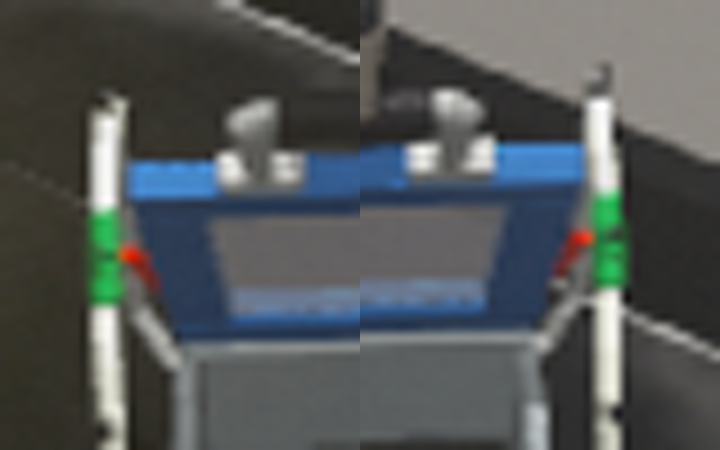

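The pointers stand at about 60 deg, in the middle of both green bands, and the arm is still. I'll hand in the job.

```bash
python3 -c "
from station import bot
print(bot.close_job()); s=bot.sense(); print(s['clock'],s['ee_pos'],s['opening'])"
```

```text
the job is handed in; nothing more can be done
None
the job is handed in; nothing more can be done
```

I swung the tally lever to its stop and let it spring back. Then I lifted the case lid to about 60° and handed in the job at 15.2 s with the handle still gripped.

- **Lever:** The push built up to 16 N, far above the 1.5 N that holds the lever at its stop, with the lever at the predicted stop angle. I lifted the fingers straight off, and the pictures showed the knob back at its rest position.
- **Lid:** In the last picture both red pointers stood mid-band, at about 60.2° and 60.3°. The arm was still, with a 60 N grip set and about 8 N at the wrist.
- **Checks that disagreed:** The lid's corner edges read about 61.8° and the arm's own position 63.4°, both inside the 53–67° band. The bar slid about 7 mm towards the fingertips during the lift. I then raised the grip from 30 to 60 N, and no further clear slide showed.
- **Other things:** Near the end, the scene view showed the tin, reel and weight in their original places.

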